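# Clear the kiln lid and hold it open at 40 degrees

### The arm

A 6-joint arm with a two-finger parallel gripper is mounted at the origin on the work surface. World frame = base frame: x ahead of the robot, y to its left, z up, the work surface at z = 0. Lengths are in m, angles in rad, forces in N, time in s.
With the tool pointing down it reaches from about 0.35 to 0.95 m from the base axis. Payload 17.4 kg.
Tool frame: the origin (TCP) lies midway between the tips of the shut fingers; the grasp point (between the pads) lies 19 mm behind it; z points along the fingers, y is the direction in which the jaws open and shut (so a half turn about z gives the same grasp; the last joint's range is limited). The gripper opens to 93 mm and grips with 3 to 60 N. Pads are 15 mm wide; open, the fingers measure 128 mm over their backs; the gripper's body (75 mm by 188 mm) begins 65 mm behind the grasp point.
Start: joints at [1.288, 0.116, 1.442, -0, 1.584, -0.038], TCP at [0.164, 0.655, 0.219] pointing down, gripper open.
Joint ranges: [-2.83, 2.83], [-0.83, 2.19], [0.07, 2.5], [-1.14, 4.28], [0.01, 3], [-2.97, 2.97]. Speed limits (rad/s): [1.89, 1.89, 2.22, 3.14, 3.14, 3.14].

### API

Orientations are given as [roll, pitch, yaw] about the fixed x, y, z axes, in that order (R = Rz(yaw) Ry(pitch) Rx(roll)).
In Python, from station import r, snapshot, spotter gives the robot as it stands.
- The arm moves only by the shell command python3 -m creep 'ROWS'. ROWS is JSON, one flat list of numbers, 7 for each row, row after row: the shift along the tool's x, y, z in m, then the turn, a rotation vector about the tool's x, y, z in rad, then the finger opening in m, from 0 to 0.093. A call has exactly 8 rows; each row shifts and turns the pose as measured when the row begins, along the tool's axes as they then stand; what a row does not reach is not made up. A row lasts 1/12 s, in which the tool goes at most 41.7 mm and 7.16 degrees, less where a joint would pass 70% of its speed; a pose out of reach is approached as far as the arm can. A call with a gripper value outside its range is refused whole. The fingers move at their own pace and stop on an object; the grip force is fixed at half the most. Time passes only in rows, so rows that do not move let the fingers close, or fill a call up. It gives the time, the measured TCP pose, the force and the opening at its end, in the units of the state.
- r.get_state(): the state, without advancing time (a new reading comes with each control period).
- snapshot(name): name is "scene" or "top" or "wrist"; returns a dict with "frame" (384x512x3 uint8, red, green, blue), "camera_matrix" (3x3 intrinsics, pixels), "position" and "attitude" of the camera in the world; the wrist camera has in their place "hand_eye" (4x4, takes a point from camera to tool coordinates, whose origin is the TCP and whose axes are the flange's). Camera axes: x right, y up, looking along -z (the intrinsics and any distortion apply to the point x, -y, -z); pixel columns grow to the right and rows downward; lengths in m; the calibration is good to about 2 mm. A picture is of the moment at which its call begins: read the wrist's pose just before it. There is no depth.
- r.job_done(): hands the job in, once; it reports no verdict.
Trained networks look in the newest picture that a camera, given by its name, has taken for a name from the list of things; names that differ only in an ending like _2 or _b are one class to them, and where a whole thing is asked for, a point or a joint stands for the part that bears it (a point fixed in the world has none). Each returns a list of dicts, best first, with "score" (0 to 1); they miss things now and then, are a little off and sometimes report something else, mostly with a low value. They report only what shows in the picture. A call takes as long as a camera call. They do not tell look-alikes from the thing itself.
- spotter.find_in(camera, query): "extent" ([left, top, right, bottom] in pixels, round what is visible of it).
- spotter.silhouettes(camera, query): "mask" (384x512 bool, what is visible of it) and "extent" ([left, top, right, bottom] in pixels, round what is visible of it).
The state is a dict: "clock": time; "joints": joint angles; "dq": joint speeds; "tau": joint torques, N m; "tcp_pos": TCP position; "orientation": TCP orientation; "contact_force": force on the tool from outside, world axes, zero at the start; "torque": the same for the moment, N m; "gripper_width": finger opening in m.
Only numpy, scipy, OpenCV 4.12 (cv2) and the standard library are available. Lean on these libraries where they do the work, as an engineer would, in place of code of your own. Each camera call takes 0.05 s, during which the arm holds its last target.

### The job

A blown-glass bud vase has been left standing on the lid of the cold bead kiln. Pick it up gently (keep the grip under 40 N, the glass is thin) and set it down, without dropping it, upright in the middle of the round cork pad and let go of it; then lift the kiln's lid by its handle bar to 40 degrees open (the red mark on the angle arc) and finish still holding it there, because it falls shut by itself. Never let the lid drop, and leave everything else where it is.

Things in the scene. Friction and masses are not known exactly. Their poses are not given: they have to be found in the camera images.
- kiln: Grey bench kiln, fixed. Case 220 mm deep (its x), 280 wide (y), 100 tall; shut lid 30 thick, its top 131 mm above the bench. Origin: centre of the underside; x points from the handle side to the hinge side, z up; turned up to 0.22 rad. At each side, 150 mm from the middle, a thin angle arc round the hinge rises 100 mm above the case: black ticks every 20 degrees, long red one at 40.
- kiln_hinge (a point): Middle of the lid's hinge axis, on the kiln's far top edge: 110 mm along the kiln's x from its origin, 100 mm above the bench. The axis runs along the kiln's y.
- lid_handle (a point): Middle of the lid's handle, which moves with the lid: round black bar 14 mm thick along the kiln's y, 136 mm clear between two steel arms, 50 mm in front of the lid's front edge (43 mm clear gap). In the lid it lies 270 mm from the hinge axis towards the front and 15 mm up from it (115 mm above the bench when shut).
- kiln_lid (a joint): Lid angle in rad: 0 shut, grows as the lid's front edge lifts up and back; 40 degrees is 0.698; stop at 1.4. The hinge is free: the lid (about 0.4 to 0.8 kg) falls shut from every angle unless held; holding it takes about 2 to 4 N at the handle.
- vase_center (a point): Centre of the loose pink glass bud vase, half-way up: 64 mm tall, round belly 50 mm in diameter with straight sides from 6 to 42 mm above its foot, foot 44 mm wide, neck 20 mm, lip 28 mm. This point is 32 mm above its foot; its z axis is up when upright. About 0.08 to 0.15 kg. It starts standing on the kiln's lid.
- vase: The same vase; origin at the centre of its foot.
- pad_top (a point): Centre of the top face of the round cork pad, 100 mm in diameter, 8 mm thick, fixed to the bench, left or right of the kiln.
- plate_top (a point): Centre of the top face of a dark square graphite plate, 100 by 100 by 10 mm, fixed to the bench on the side where the cork pad is not. Not to be used.
- rod_jar: Clear jar, 70 mm wide and 100 mm tall, holding coloured glass rods that reach about 200 mm up, at the back right. Bystander. Origin: centre of its underside.
- tweezers: Steel tweezers lying on the bench to the right of the kiln, about 150 mm long, 8 mm thick. Bystander. Origin: on the bench under their middle.
- glasses: Rose-tinted glasses with black frame, about 130 by 130 mm and 50 mm tall, to the left of the kiln. Bystander. Origin: on the bench below the bridge.
- mug: Blue ceramic mug, 80 mm wide and 90 mm tall, at the back left. Bystander. Origin: centre of its underside.
- reamer: Pointed dark graphite cone standing on its 44 mm foot, 78 mm tall, front right. Bystander. Origin: centre of its foot.
Things that resemble listed ones, but are neither listed nor needed, are in the scene too. Leave any blue or turquoise look-alike of the vase alone.

How it is judged:
By the outcome, as a careful person would: the job done as asked, in the order asked, and still so for the second after the job is handed in, while the arm keeps its last pose, push and grip.
It also fails if it takes over 51 s, if anything falls off the work surface, if the arm or the gripper's body presses on something with over 40 N, if the wrist force passes 120 N, or if a joint passes its speed limit or range.

## Working session

There is one attempt and no reset: what is moved stays moved. The work goes in short steps, Python scripts to look and compute and a shell command to move; the robot and the scene stay as the last step left them, time stands still between calls to the robot, and variables do not carry over. Pictures are saved under pics/ and viewed, and the job is handed in when it is done.

```bash
ls; mkdir -p pics; python3 - <<'E'
from station import r, snapshot, spotter
import cv2, numpy as np
print(r.get_state())
for n in ["scene","top","wrist"]:
    s=snapshot(n); cv2.imwrite(f"pics/{n}0.png",s["frame"][:,:,::-1])
    print(n,{k:np.round(v,4).tolist() for k,v in s.items() if k!="frame"})
E
```

```text
pics
{'clock': 0.0, 'joints': array([ 1.28818853e+00,  1.16458772e-01,  1.44226796e+00,  1.20447394e-05,
        1.58401083e+00, -3.78349977e-02]), 'dq': array([-0.00010386, -0.00040136,  0.00153417, -0.00141499,  0.00062129,
        0.00069286]), 'tau': array([-4.39734040e-04, -7.21257377e+01, -6.22609019e+01,  7.79350963e-02,
        2.37291888e-02, -7.48254843e-05]), 'tcp_pos': array([0.16354573, 0.6546695 , 0.21792186]), 'orientation': array([-3.14044902e+00, -5.53424734e-05,  2.89681998e+00]), 'contact_force': array([-0.63600312, -0.18480067,  0.0250832 ]), 'torque': array([-0.01410264, -0.00048439,  0.01391759]), 'gripper_width': 0.09304568813150632}
scene {'camera_matrix': [[353.4041, 0.0, 254.8422], [0.0, 353.4041, 189.6356], [0.0, 0.0, 1.0]], 'position': [1.4772, 0.2771, 0.7428], 'attitude': [0.9766, -0.0239, 1.8924]}
top {'camera_matrix': [[433.3961, 0.0, 251.4247], [0.0, 433.3961, 193.9114], [0.0, 0.0, 1.0]], 'position': [0.4055, 0.01, 1.4632], 'attitude': [0.1369, 0.0014, -1.576]}
wrist {'camera_matrix': [[296.4382, 0.0, 254.6291], [0.0, 296.4382, 191.8048], [0.0, 0.0, 1.0]], 'hand_eye': [[-0.0009, 0.9609, 0.2768, 0.0771], [1.0, 0.001, -0.0002, -0.0], [-0.0005, 0.2768, -0.9609, -0.1657], [0.0, 0.0, 0.0, 1.0]]}
```

View pics/scene0.png

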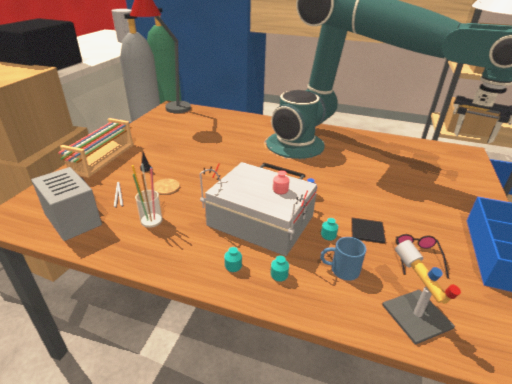

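View pics/top0.png

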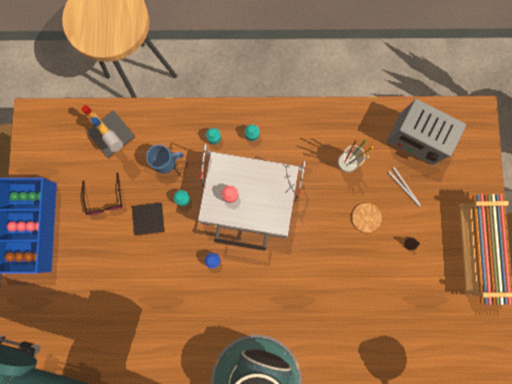

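View pics/wrist0.png

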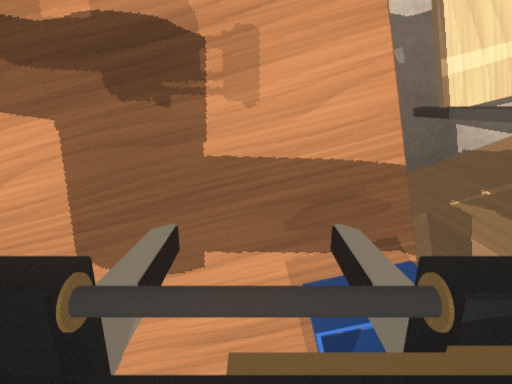

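Top view: the pink vase is on the lid at (230,194), the round cork pad is at (367,218) on the right, and the graphite plate is at (148,219) on the left. The handle bar is at about (240,244). A blue look-alike stands in front of the handle at (213,260), with turquoise ones at (182,198), (214,136) and (252,132). Next I'll measure and enlarge.

```bash
cat > h.py <<'E'
import numpy as np, cv2
from scipy.spatial.transform import Rotation as Ro
from station import r, snapshot, spotter
def campose(s,st=None):
    if "hand_eye" in s:
        T=np.eye(4);T[:3,:3]=Ro.from_euler("xyz",st["orientation"]).as_matrix();T[:3,3]=st["tcp_pos"]
        T=T@np.array(s["hand_eye"]); return T[:3,:3],T[:3,3]
    return Ro.from_euler("xyz",s["attitude"]).as_matrix(),np.array(s["position"])
def pix2plane(s,uv,z,st=None):
    R,p=campose(s,st);K=np.array(s["camera_matrix"])
    d=np.linalg.inv(K)@np.array([uv[0],uv[1],1.]);d=R@np.array([d[0],-d[1],-d[2]])
    return p+d*(z-p[2])/d[2]
def proj(s,X,st=None):
    R,p=campose(s,st);K=np.array(s["camera_matrix"])
    c=(np.atleast_2d(X)-p)@R; c=c*[1,-1,-1]; q=c@K.T; return q[:,:2]/q[:,2:]
def crop(s,box,f,name):
    a,b,c,d=box; cv2.imwrite("pics/"+name,cv2.resize(s["frame"][b:d,a:c,::-1],None,fx=f,fy=f,interpolation=cv2.INTER_CUBIC))
E
python3 - <<'E'
from h import *
for n in ["top","scene"]:
    s=snapshot(n)
    for q in ["vase","pad_top","kiln","lid_handle","kiln_lid","plate_top"]:
        for d in spotter.find_in(n,q)[:5]: print(n,q,round(d["score"],2),np.round(d["extent"],1))
    crop(s,(180,130,320,280) if n=="top" else (180,140,340,260),4 if n=="top" else 5,n+"1.png")
E
```

```text
top vase 0.8 [224.9 185.  236.8 202.7]
top vase 0.61 [172.4 188.7 189.5 204.3]
top vase 0.59 [203.  251.2 222.8 267. ]
top vase 0.56 [246.6 124.6 260.  140.1]
top vase 0.52 [201.8 123.5 219.5 140.7]
top pad_top 0.82 [350.2 201.8 383.1 230.9]
top pad_top 0.73 [387.9 168.8 416.6 206.3]
top kiln 0.82 [200.  145.  303.4 251.1]
top lid_handle 0.93 [195.6 152.7 299.3 249.5]
top lid_handle 0.59 [131.7 199.4 163.7 233.5]
top kiln_lid 0.7 [196.  151.3 297.8 252.9]
top kiln_lid 0.38 [146.5 142.5 183.5 171.5]
top plate_top 0.61 [131.7 200.5 164.1 234.1]
scene vase 0.95 [223.6 245.5 239.9 271.9]
scene vase 0.87 [318.1 219.3 336.9 240.9]
scene vase 0.62 [270.7 172.6 287.7 195.6]
scene vase 0.56 [270.5 261.3 285.9 282.7]
scene pad_top 0.54 [151.1 177.8 177.1 194.5]
scene kiln 0.57 [197.5 163.6 313.  255.9]
scene lid_handle 0.78 [207.  161.5 314.2 229.2]
scene lid_handle 0.64 [144.2 156.6 150.2 169.2]
scene kiln_lid 0.84 [206.  162.3 314.  228.2]
scene plate_top 0.58 [351.2 217.7 383.4 240.6]
scene plate_top 0.47 [201.5 164.1 315.4 253.1]
```

View pics/top1.png

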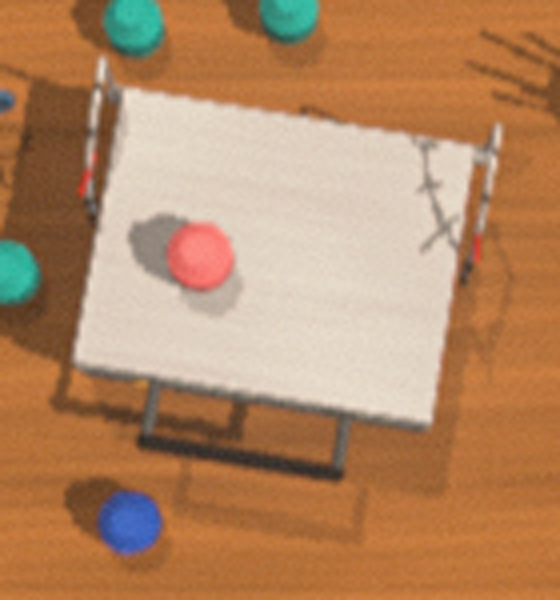

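View pics/scene1.png

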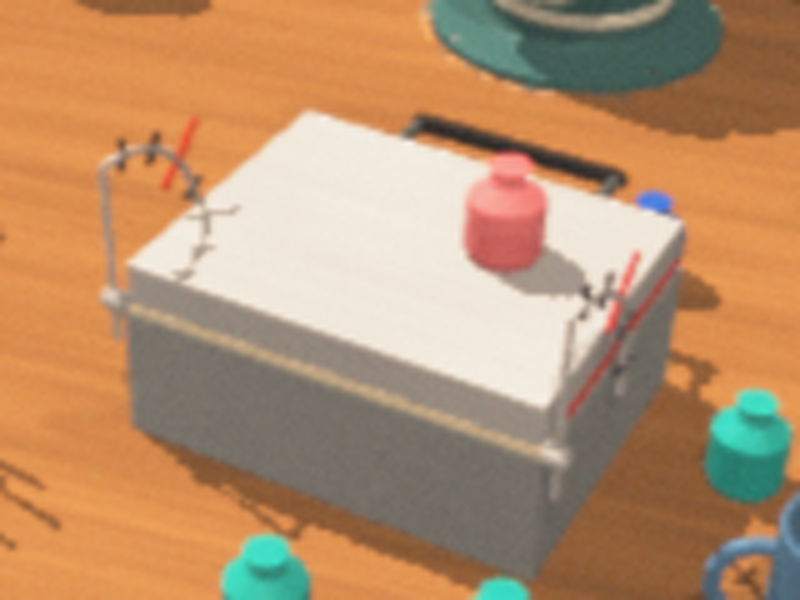

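The pink vase at top (230,194) and scene (279,184) is the only pink one and stands on the lid, so it's the target. The blue and turquoise ones stand on the bench. Now I'll fit the kiln, vase and pad.

```bash
cat > fit.py <<'E'
from h import *
from scipy.optimize import least_squares
S={n:snapshot(n) for n in ["top","scene"]}
W=dict(fl=(-.11,.14,.131),fr=(-.11,-.14,.131),bl=(.11,.14,.131),br=(.11,-.14,.131),hl=(-.16,.072,.115),hr=(-.16,-.072,.115))
P={"top":dict(bl=(210,152.5),br=(298.75,167.5),fr=(288,236.25),fl=(199,221.25),hl=(215,240),hr=(265.5,248)),
"scene":dict(fr=(241.6,162.4),fl=(317,185),bl=(290.4,221.6),br=(205.6,193),hr=(263,164),hl=(304.4,175.6))}
def f(x):
    e=[]
    c,s=np.cos(x[2]),np.sin(x[2])
    for n in P:
        for k,uv in P[n].items():
            X=np.array([x[0]+c*W[k][0]-s*W[k][1],x[1]+s*W[k][0]+c*W[k][1],W[k][2]])
            e.append(proj(S[n],X)[0]-uv)
    return np.concatenate(e)
o=least_squares(f,[.5,.03,-.1],loss="soft_l1");print("kiln",o.x);print(f(o.x).reshape(-1,2).round(1).tolist())
x,y,a=o.x;c,s_=np.cos(a),np.sin(a)
print("handle",x-.16*c,y-.16*s_,"hinge",x+.11*c,y+.11*s_)
# vase: lip centre and body
def vf(q,P): return np.concatenate([proj(S[n],[q[0],q[1],z])[0]-uv for n,z,uv in P])
t=(180+200/4,130+253/4)
print("vase top px at lip", pix2plane(S["top"],t,.195), "at shoulder",pix2plane(S["top"],t,.173))
print("vase scene lip",pix2plane(S["scene"],(180+512/5,140+163/5),.194),"body mid foot",pix2plane(S["scene"],(180+505/5,140+255/5),.131+.003))
for n in S:
    q="pad_top"
    for d in spotter.silhouettes(n,q)[:2]:
        v,u=np.nonzero(d["mask"]); pp=np.array([pix2plane(S[n],(a,b),.008) for a,b in zip(u,v)])
        print(n,q,d["score"],pp.mean(0),np.ptp(pp,axis=0), (u.mean(),v.mean()))
    for d in spotter.silhouettes(n,"vase")[:5]:
        v,u=np.nonzero(d["mask"]);print(n,"vase",(u.mean(),v.mean()),pix2plane(S[n],(u.mean(),v.mean()),.131+.038))
E
python3 fit.py
```

```text
kiln [ 0.59162807  0.02210822 -0.16825028]
[[-0.4, -0.7], [-1.1, -1.5], [-0.9, -0.7], [-1.9, -0.5], [1.5, 0.6], [-3.1, 0.2], [-0.5, -1.5], [-0.2, -2.2], [-0.9, -1.2], [-0.5, -1.4], [1.6, -0.3], [-2.1, -1.2]]
handle 0.43388738780130465 0.04890143061476304 hinge 0.700074793351016 0.0036878803591872573
vase top px at lip [0.58256744 0.07422857 0.195     ] at shoulder [0.5856389  0.07534253 0.173     ]
vase scene lip [0.58689831 0.08136119 0.194     ] body mid foot [0.59663664 0.08366819 0.134     ]
top pad_top 0.63 [ 0.52612664 -0.37388235  0.008     ] [9.44657179e-02 9.47274941e-02 2.22044605e-16] (np.float64(365.9923430321593), np.float64(216.84073506891272))
top vase (np.float64(251.5215053763441), np.float64(131.83870967741936)) [0.77651717 0.00964887 0.169     ]
top vase (np.float64(229.3089430894309), np.float64(193.41056910569105)) [0.58571982 0.07762812 0.169     ]
top vase (np.float64(181.57004830917873), np.float64(197.52173913043478)) [0.57399915 0.22139259 0.169     ]
top vase (np.float64(213.40588235294118), np.float64(135.02941176470588)) [0.76708301 0.12680661 0.169     ]
top vase (np.float64(211.68639053254438), np.float64(259.46153846153845)) [0.38905204 0.12933426 0.169     ]
scene pad_top 0.69 [ 0.53499426 -0.36958062  0.008     ] [0.10980214 0.10097594 0.        ] (np.float64(165.43965517241378), np.float64(186.3477011494253))
scene pad_top 0.48 [ 0.44640228 -0.02342472  0.008     ] [0.38058466 0.37889425 0.        ] (np.float64(261.30160204318554), np.float64(192.9737636405851))
scene vase (np.float64(279.24802110817944), np.float64(269.28232189973613)) [0.94266552 0.16951833 0.169     ]
scene vase (np.float64(232.87150837988827), np.float64(259.4888268156425)) [0.9493635  0.06377401 0.169     ]
scene vase (np.float64(329.0731707317073), np.float64(229.04181184668988)) [0.76944992 0.25208386 0.169     ]
```

```bash
cat >> h.py <<'E'
def go(x,y,z,yaw=None,R=None,tcp=True):
    st=r.get_state();R0=Ro.from_euler("xyz",st["orientation"]);
    if R is None: R=Ro.from_euler("xyz",[np.pi,0,st["orientation"][2] if yaw is None else yaw])
    d=R0.inv().apply(np.array([x,y,z])-st["tcp_pos"]); w=(R0.inv()*R).as_rotvec()
    d2=R.inv().apply(np.array([x,y,z])-st["tcp_pos"])
    print("clock",st["clock"],"shift now-axes",d.round(4),"| after-turn axes",d2.round(4),"turn",w.round(4),"len",np.linalg.norm(d).round(4))
E
python3 - <<'E'
from h import *
go(.56,.09,.32,1.70)
s=snapshot("top")
for nm,uv,z in [("jar",(349,157),.05),("rods",(368,145),.2),("rods2",(340,165),.2),("reamer",(411,243),.03),("blue",(212,260),.04),("turq",(182,198),.04),("tray",(25,225),.05)]: print(nm,pix2plane(s,uv,z).round(3))
E
```

```text
clock 1.15 shift now-axes [-0.5215 -0.452  -0.1014] | after-turn axes [-0.6112  0.3203 -0.1014] turn [-0.      0.      1.1968] len 0.6975
jar [ 0.723 -0.314  0.05 ]
rods [ 0.725 -0.338  0.2  ]
rods2 [ 0.665 -0.252  0.2  ]
reamer [ 0.437 -0.512  0.03 ]
blue [0.386 0.14  0.04 ]
turq [0.589 0.241 0.04 ]
tray [0.502 0.75  0.05 ]
```

```bash
python3 -m creep '[-0.022,-0.019,-0.013,0,0,0,0.093, -0.022,-0.019,-0.013,0,0,0,0.093, -0.022,-0.019,-0.013,0,0,0,0.093, -0.022,-0.019,-0.013,0,0,0,0.093, -0.022,-0.019,-0.013,0,0,0,0.093, -0.022,-0.019,-0.013,0,0,0,0.093, -0.022,-0.019,-0.013,0,0,0,0.093, -0.022,-0.019,-0.013,0,0,0,0.093]'
python3 -m creep '[-0.022,-0.019,0,0,0,0,0.093, -0.022,-0.019,0,0,0,0,0.093, -0.022,-0.019,0,0,0,0,0.093, -0.022,-0.019,0,0,0,0,0.093, -0.022,-0.019,0,0,0,0,0.093, -0.022,-0.019,0,0,0,0,0.093, -0.022,-0.019,0,0,0,0,0.093, -0.022,-0.019,0,0,0,0,0.093]'
python3 - <<'E'
from h import *
go(.56,.09,.32,1.70)
E
```

```text
clock: 1.87
tcp_pos: [0.2988, 0.4594, 0.3222]
orientation: [-3.135, -0.001, 2.904]
contact_force: [0.6, 0.4, -0.3]
gripper_width: 0.0926
clock: 2.53
tcp_pos: [0.4388, 0.26, 0.3287]
orientation: [3.14, 0.004, 2.905]
contact_force: [0.9, 0.8, -0.1]
gripper_width: 0.0926
clock 2.5333 shift now-axes [-0.1577 -0.1369  0.0091] | after-turn axes [-0.1842  0.0982  0.0087] turn [0.0033 0.0025 1.2046] len 0.209
```

```bash
python3 -m creep '[-0.026,-0.023,0.002,0,0,0,0.093, -0.026,-0.023,0.002,0,0,0,0.093, -0.026,-0.023,0.002,0,0,0,0.093, -0.026,-0.023,0.002,0,0,0,0.093, -0.026,-0.023,0.001,0,0,0,0.093, -0.026,-0.023,0,0,0,0,0.093, 0,0,0,0,0,0.12,0.093, 0,0,0,0,0,0.12,0.093]'
python3 -m creep '[0,0,0,0,0,0.12,0.093, 0,0,0,0,0,0.12,0.093, 0,0,0,0,0,0.12,0.093, 0,0,0,0,0,0.12,0.093, 0,0,0,0,0,0.12,0.093, 0,0,0,0,0,0.12,0.093, 0,0,0,0,0,0.12,0.093, 0,0,0,0,0,0.12,0.093]'
python3 - <<'E'
from h import *
st=r.get_state();s=snapshot("wrist");cv2.imwrite("pics/w2.png",s["frame"][:,:,::-1])
print(st["joints"].round(3));go(.585,.078,.25,1.70)
for d in spotter.silhouettes("wrist","vase")[:4]:
    v,u=np.nonzero(d["mask"]);print(d["score"],d["extent"],u.mean(),v.mean(),pix2plane(s,(u.mean(),v.mean()),.168,st))
x,y,a=.5916,.0221,-.1683;c,s_=np.cos(a),np.sin(a)
for k in [(-.11,.14,.131),(-.11,-.14,.131),(.11,.14,.131),(.11,-.14,.131),(-.16,.072,.115),(-.16,-.072,.115)]:
    print(proj(s,[x+c*k[0]-s_*k[1],y+s_*k[0]+c*k[1],k[2]],st)[0].round(1))
E
```

```text
clock: 3.2
tcp_pos: [0.5646, 0.0744, 0.3204]
orientation: [3.138, 0.005, 2.661]
contact_force: [0.2, 0.2, -0.1]
gripper_width: 0.0928
clock: 3.87
tcp_pos: [0.5652, 0.0721, 0.3201]
orientation: [3.136, 0.0, 1.662]
contact_force: [0.5, 0.3, 0.0]
gripper_width: 0.093
[ 0.082 -0.125  1.52  -0.     1.742 -0.009]
clock 3.9167 shift now-axes [0.0042 0.0198 0.0703] | after-turn axes [0.0032 0.0204 0.0701] turn [ 0.0058  0.0003 -0.0482] len 0.0731
0.97 [120.9, 81.8, 157.8, 116.2] 136.2899126290707 99.16521048451152 [0.43802521 0.14517488 0.168     ]
0.59 [265.3, 17.5, 304.7, 58.6] 283.8731165741475 35.677240285487706 [0.58130021 0.21716399 0.168     ]
0.59 [395.6, 109.6, 439.7, 143.1] 415.1344148319815 128.99420625724218 [0.72969981 0.14146589 0.168     ]
0.58 [251.4, 147.0, 294.6, 198.3] 273.2634593356243 173.2422680412371 [0.58570329 0.08072714 0.168     ]
[210.1  74.6]
[165.9 286.3]
[393.4 126. ]
[318.7 320.3]
[159.7 122.5]
[141.4 228.6]
```

View pics/w2.png

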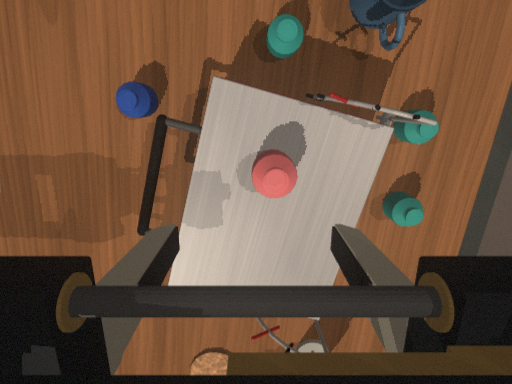

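The wrist view shows the pink vase on the lid, lip at (276,181) and body at (274,173). The handle bar runs from (161,120) to (142,231), and the kiln corners agree with my fit within about 4 px.

```bash
python3 - <<'E'
from h import *
st=r.get_state();s=snapshot("wrist")
crop(s,(230,130,330,220),7,"w3.png")
print(pix2plane(s,(276,181),.195,st),pix2plane(s,(274,174),.165,st))
go(.585,.077,.22,1.662)
q=[pix2plane(s,p,.115,st) for p in[(161,120),(142,231)]];print(q)
E
```

```text
[0.58690291 0.07886322 0.195     ] [0.5868951  0.07939458 0.165     ]
clock 4.0167 shift now-axes [0.0029 0.0196 0.1002] | after-turn axes [0.003  0.0201 0.1001] turn [0.0057 0.0002 0.0095] len 0.1022
[array([0.44737534, 0.12262488, 0.115     ]), array([ 0.42289282, -0.02603661,  0.115     ])]
```

View pics/w3.png

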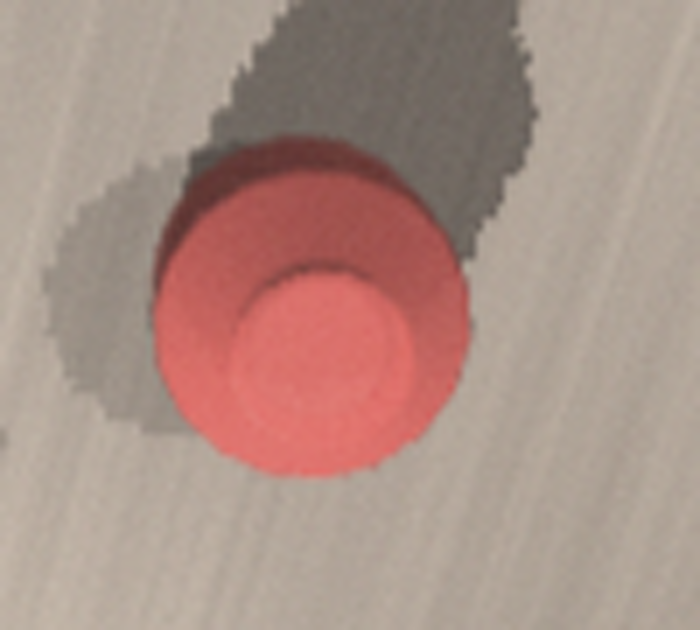

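```bash
python3 -m creep '[0.001,0.005,0.012,0.005,0,0,0.093, 0.001,0.005,0.012,0,0,0,0.093, 0.001,0.005,0.012,0,0,0,0.093, 0.001,0.005,0.012,0,0,0,0.093, 0,0.001,0.012,0,0,0,0.093, 0,0,0.012,0,0,0,0.093, 0,0,0.012,0,0,0,0.093, 0,0,0.012,0,0,0,0.093]'
python3 - <<'E'
from h import *
go(.586,.078,.141)
st=r.get_state();s=snapshot("wrist");cv2.imwrite("pics/w4.png",s["frame"][:,:,::-1])
E
```

```text
clock: 4.68
tcp_pos: [0.5881, 0.0792, 0.214]
orientation: [-3.141, 0.0, 1.687]
contact_force: [0.2, 0.0, -0.3]
gripper_width: 0.093
clock 4.6833 shift now-axes [-0.001  -0.0022  0.073 ] | after-turn axes [-0.001  -0.0022  0.073 ] turn [-0.0003  0.0002 -0.    ] len 0.073
```

View pics/w4.png

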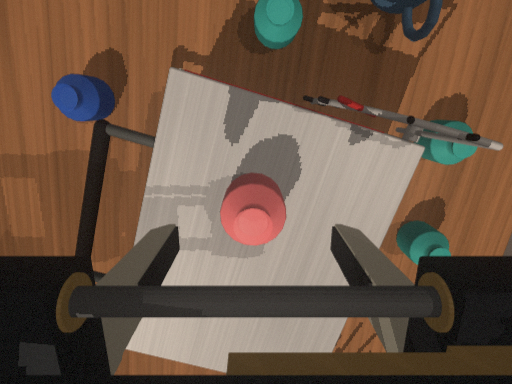

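The vase (253,210) is centred between the fingers (180 and 331). I'll descend and close.

```bash
python3 -m creep '[0,-0.001,0.012,0,0,0,0.093, 0,0,0.012,0,0,0,0.093, 0,0,0.012,0,0,0,0.093, 0,0,0.012,0,0,0,0.093, 0,0,0.012,0,0,0,0.093, 0,0,0.01,0,0,0,0.093, 0,0,0.003,0,0,0,0.093, 0,0,0,0,0,0,0.093]'
python3 - <<'E'
from h import *
go(.586,.078,.141)
E
python3 -m creep '[0,0,0,0,0,0,0.04, 0,0,0,0,0,0,0.04, 0,0,0,0,0,0,0.04, 0,0,0,0,0,0,0.04, 0,0,0,0,0,0,0.04, 0,0,0,0,0,0,0.04, 0,0,0,0,0,0,0.04, 0,0,0,0,0,0,0.04]'
```

```text
clock: 5.4
tcp_pos: [0.5857, 0.0788, 0.1312]
orientation: [-3.14, 0.0, 1.687]
contact_force: [-6.2, -0.6, 15.5]
gripper_width: 0.0928
clock 5.4 shift now-axes [-0.0009  0.0002 -0.0098] | after-turn axes [-0.0009  0.0002 -0.0098] turn [-0.0019  0.0002 -0.    ] len 0.0098
clock: 6.07
tcp_pos: [0.5863, 0.0789, 0.1313]
orientation: [-3.141, 0.0, 1.687]
contact_force: [-0.4, 0.2, 1.1]
gripper_width: 0.0495
```

It descended about 10 mm further than commanded, and the tips touched the lid at 15 N. The vase is gripped at 49.5 mm, so I'll lift.

```bash
python3 -m creep '[0,0,-0.004,0,0,0,0.04, 0,0,-0.008,0,0,0,0.04, 0,0,-0.012,0,0,0,0.04, 0,0,-0.016,0,0,0,0.04, 0,0,-0.016,0,0,0,0.04, 0,0,-0.016,0,0,0,0.04, 0,0,-0.016,0,0,0,0.04, 0,0,-0.012,0,0,0,0.04]'
python3 -m creep '[0,0,-0.012,0,0,0,0.04, 0,0,-0.012,0,0,0,0.04, 0,0,-0.006,0,0,0,0.04, 0,0,0,0,0,0,0.04, 0,0,0,0,0,0,0.04, 0,0,0,0,0,0,0.04, 0,0,0,0,0,0,0.04, 0,0,0,0,0,0,0.04]'
python3 - <<'E'
from h import *
st=r.get_state();print(st["joints"].round(2))
go(.529,-.372,.27)
s=snapshot("scene");crop(s,(150,100,350,250),4,"s5.png")
s=snapshot("wrist");cv2.imwrite("pics/w5.png",s["frame"][:,:,::-1])
E
```

```text
clock: 6.73
tcp_pos: [0.5851, 0.0788, 0.2386]
orientation: [-3.138, 0.0, 1.687]
contact_force: [-0.1, -0.3, -0.3]
gripper_width: 0.0494
clock: 7.4
tcp_pos: [0.5854, 0.0789, 0.2741]
orientation: [-3.14, 0.0, 1.687]
contact_force: [-0.1, 0.4, -0.7]
gripper_width: 0.0497
[ 0.09 -0.08  1.55 -0.    1.67 -0.03]
clock 7.4 shift now-axes [-0.4412 -0.1085  0.0043] | after-turn axes [-0.4412 -0.1085  0.0041] turn [-0.0011  0.0002 -0.    ] len 0.4544
```

View pics/s5.png

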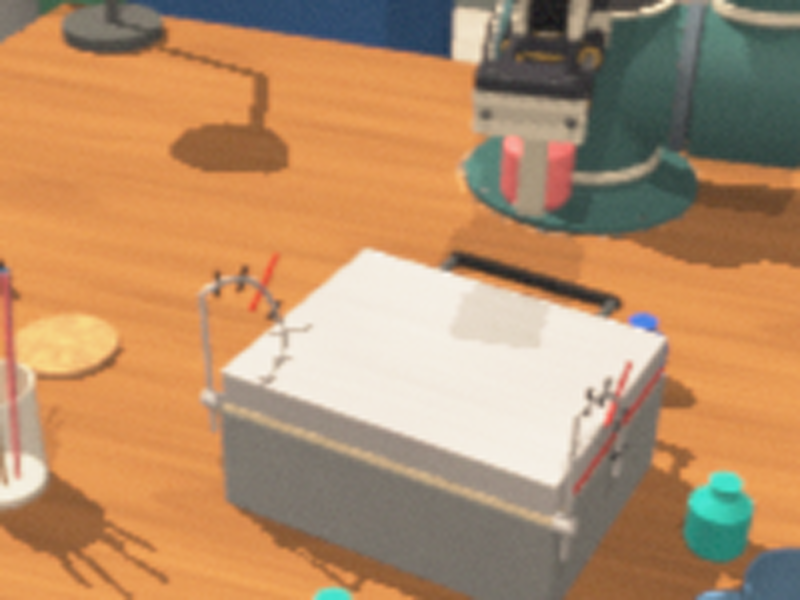

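View pics/w5.png

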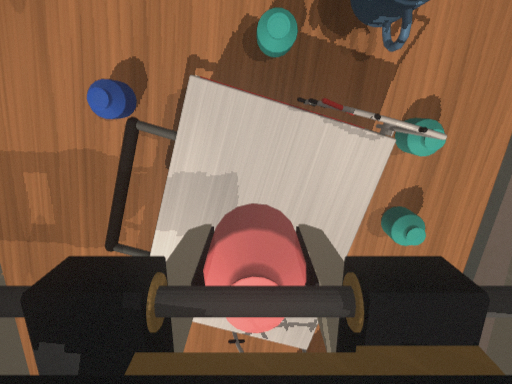

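```bash
python3 -m creep '[-0.01,-0.003,0,0,0,0,0.04, -0.02,-0.005,0,0,0,0,0.04, -0.03,-0.007,0,0,0,0,0.04, -0.035,-0.009,0,0,0,0,0.04, -0.035,-0.009,0,0,0,0,0.04, -0.035,-0.009,0,0,0,0,0.04, -0.035,-0.009,0,0,0,0,0.04, -0.035,-0.009,0,0,0,0,0.04]'
python3 -m creep '[-0.035,-0.009,0,0,0,0,0.04, -0.035,-0.009,0,0,0,0,0.04, -0.035,-0.009,0,0,0,0,0.04, -0.03,-0.008,0,0,0,0,0.04, -0.025,-0.006,0,0,0,0,0.04, -0.015,-0.004,0,0,0,0,0.04, -0.01,-0.002,0,0,0,0,0.04, 0,0,0,0,0,0,0.04]'
python3 - <<'E'
from h import *
go(.529,-.372,.16,.96)
E
```

```text
clock: 8.17
tcp_pos: [0.5503, -0.1691, 0.2722]
orientation: [-3.138, -0.001, 1.697]
contact_force: [0.6, 0.2, -0.5]
gripper_width: 0.0494
clock: 8.83
tcp_pos: [0.5169, -0.3787, 0.2705]
orientation: [-3.135, -0.0, 1.689]
contact_force: [0.3, 0.8, -2.0]
gripper_width: 0.0496
clock 8.8333 shift now-axes [0.0052 0.0135 0.1104] | after-turn axes [0.0124 0.006  0.1105] turn [-0.006   0.002   0.7289] len 0.1114
```

Now the turn, 0.73 rad, and a look at the pad.

```bash
python3 -m creep '[0.005,0.013,0.01,0,0,0.05,0.04, 0,0,0.01,0,0,0.1,0.04, 0,0,0.01,0,0,0.1,0.04, 0,0,0.01,0,0,0.1,0.04, 0,0,0.01,0,0,0.1,0.04, 0,0,0.01,0,0,0.1,0.04, 0,0,0,0,0,0.08,0.04, 0,0,0,0,0,0.02,0.04]'
python3 - <<'E'
from h import *
go(.529,-.372,.16,.96)
st=r.get_state();s=snapshot("wrist");cv2.imwrite("pics/w6.png",s["frame"][:,:,::-1])
t=snapshot("top");cv2.imwrite("pics/t6.png",cv2.resize(t["frame"][110:300,260:450,::-1],None,fx=3,fy=3,interpolation=cv2.INTER_CUBIC))
for d in spotter.silhouettes("wrist","pad_top")[:3]:
    v,u=np.nonzero(d["mask"]);pp=np.array([pix2plane(s,(a,b),.008,st) for a,b in zip(u,v)]);print(d["score"],d["extent"],pp.mean(0),np.ptp(pp,axis=0))
    m=d["mask"].astype(np.uint8);cs=max(cv2.findContours(m,0,1)[0],key=cv2.contourArea)[:,0]
    np.save("pad.npy",np.array([pix2plane(s,p,.008,st) for p in cs]));break
E
```

```text
clock: 9.5
tcp_pos: [0.5297, -0.3663, 0.2082]
orientation: [-3.137, 0.002, 1.012]
contact_force: [-0.8, -0.2, -1.3]
gripper_width: 0.0495
clock 9.5 shift now-axes [-0.0051  0.0027  0.0482] | after-turn axes [-0.005   0.0027  0.0482] turn [-0.005   0.0025  0.0515] len 0.0485
0.76 [218.9, 138.0, 298.6, 207.8] [ 0.52799878 -0.37030252  0.008     ] [9.90162301e-02 9.98099330e-02 1.11022302e-16]
```

View pics/w6.png

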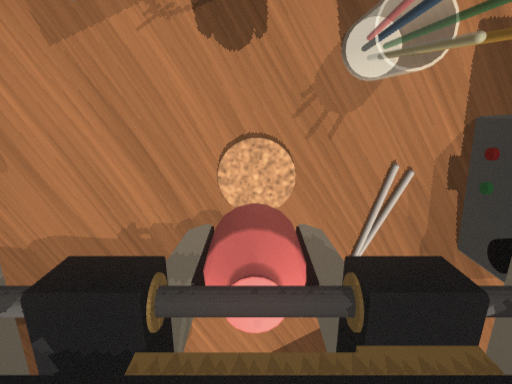

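View pics/t6.png

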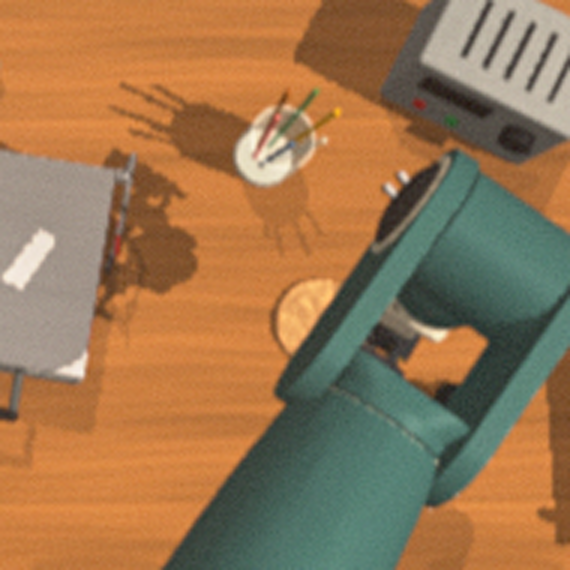

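Wrist: the pad is at (257,173), fully clear apart from a sliver hidden by the vase. Its centre comes to (0.528,-0.370), with a 99 mm extent as it should be, and it agrees with the top camera to 4 mm. I'll descend.

```bash
python3 -m creep '[-0.004,0.002,0.01,-0.004,0.002,0,0.04, 0,0,0.015,0,0,0,0.04, 0,0,0.018,0,0,0,0.04, 0,0,0.018,0,0,0,0.04, 0,0,0.018,0,0,0,0.04, 0,0,0.018,0,0,0,0.04, 0,0,0.012,0,0,0,0.04, 0,0,0.006,0,0,0,0.04]'
python3 - <<'E'
from h import *
go(.529,-.371,.011)
E
```

```text
clock: 10.32
tcp_pos: [0.5288, -0.3705, 0.0835]
orientation: [3.14, 0.0, 1.026]
contact_force: [-0.4, 0.4, -1.3]
gripper_width: 0.0494
clock 10.3167 shift now-axes [-0.0003  0.0003  0.0725] | after-turn axes [-0.0003  0.0005  0.0725] turn [0.0018 0.     0.    ] len 0.0725
```

```bash
python3 -m creep '[0,0,0.01,0.001,0,0,0.04, 0,0,0.012,0,0,0,0.04, 0,0,0.012,0,0,0,0.04, 0,0,0.01,0,0,0,0.04, 0,0,0.006,0,0,0,0.04, 0,0,0.003,0,0,0,0.04, 0,0,0.001,0,0,0,0.04, 0,0,0,0,0,0,0.04]'
python3 - <<'E'
from h import *
go(.529,-.371,.011)
s=snapshot("scene");crop(s,(110,150,240,240),6,"s7.png")
E
```

```text
clock: 10.98
tcp_pos: [0.5286, -0.3704, 0.0228]
orientation: [-3.141, -0.0, 1.027]
contact_force: [-0.6, 0.3, -0.4]
gripper_width: 0.0495
clock 10.9833 shift now-axes [-0.0003  0.0007  0.0118] | after-turn axes [-0.0003  0.0007  0.0118] turn [-0.0002 -0.0001  0.    ] len 0.0118
```

View pics/s7.png

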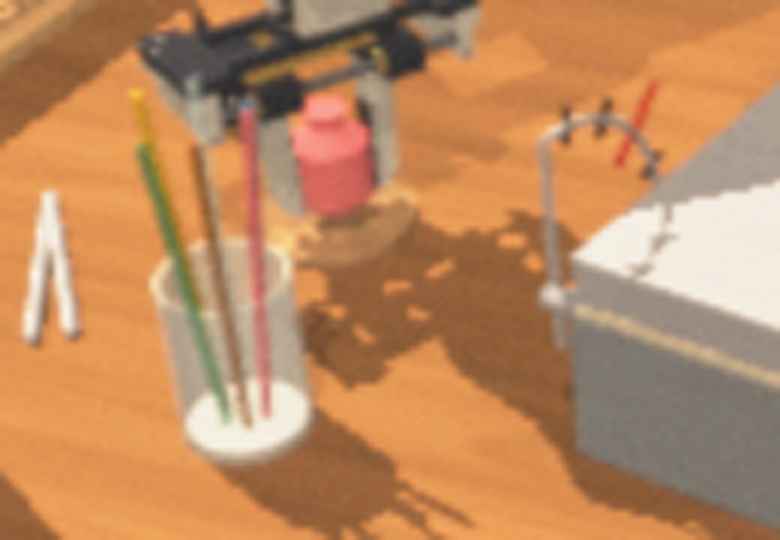

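```bash
python3 -m creep '[0,0,0.003,0,0,0,0.04, 0,0,0.003,0,0,0,0.04, 0,0,0.003,0,0,0,0.04, 0,0,0.002,0,0,0,0.04, 0,0,0.001,0,0,0,0.04, 0,0,0.001,0,0,0,0.04, 0,0,0.001,0,0,0,0.04, 0,0,0,0,0,0,0.04]'
```

```text
clock: 11.7
tcp_pos: [0.5296, -0.3712, 0.0097]
orientation: [3.138, 0.0, 1.027]
contact_force: [0.1, 1.1, -1.6]
gripper_width: 0.0499
```

```bash
python3 -m creep '[0,0,0.001,0.002,0,0,0.04, 0,0,0.001,0,0,0,0.04, 0,0,0.001,0,0,0,0.04, 0,0,0,0,0,0,0.04, 0,0,0,0,0,0,0.04, 0,0,0,0,0,0,0.04, 0,0,0,0,0,0,0.04, 0,0,0,0,0,0,0.04]'
```

```text
clock: 12.37
tcp_pos: [0.5299, -0.3714, 0.0087]
orientation: [3.14, 0.0, 1.027]
contact_force: [0.3, -0.3, -1.0]
gripper_width: 0.0494
```

```bash
python3 -m creep '[0,0,0.002,0,0,0,0.04, 0,0,0.002,0,0,0,0.04, 0,0,0.001,0,0,0,0.04, 0,0,0,0,0,0,0.04, 0,0,0,0,0,0,0.04, 0,0,0,0,0,0,0.04, 0,0,0,0,0,0,0.04, 0,0,0,0,0,0,0.04]'
```

```text
clock: 13.03
tcp_pos: [0.5301, -0.3716, 0.0083]
orientation: [3.14, 0.001, 1.027]
contact_force: [-0.8, 0.6, 3.2]
gripper_width: 0.0492
```

In contact with the pad (+3 N). I'll release and then retreat straight up.

```bash
python3 -m creep '[0,0,0,0,0,0,0.093, 0,0,0,0,0,0,0.093, 0,0,0,0,0,0,0.093, 0,0,0,0,0,0,0.093, 0,0,0,0,0,0,0.093, 0,0,0,0,0,0,0.093, 0,0,0,0,0,0,0.093, 0,0,0,0,0,0,0.093]'
python3 -m creep '[0,0,-0.004,0,0,0,0.093, 0,0,-0.008,0,0,0,0.093, 0,0,-0.012,0,0,0,0.093, 0,0,-0.02,0,0,0,0.093, 0,0,-0.025,0,0,0,0.093, 0,0,-0.03,0,0,0,0.093, 0,0,-0.03,0,0,0,0.093, 0,0,-0.02,0,0,0,0.093]'
python3 - <<'E'
from h import *
st=r.get_state();s=snapshot("wrist");cv2.imwrite("pics/w8.png",s["frame"][:,:,::-1])
t=snapshot("scene");crop(t,(110,150,240,240),6,"s8.png")
go(.43,.048,.30,1.405)
E
```

```text
clock: 13.7
tcp_pos: [0.5306, -0.3719, 0.0085]
orientation: [3.138, 0.001, 1.027]
contact_force: [-0.0, -1.1, 0.5]
gripper_width: 0.0924
clock: 14.37
tcp_pos: [0.528, -0.3699, 0.1641]
orientation: [-3.137, -0.0, 1.027]
contact_force: [0.5, -0.3, -0.0]
gripper_width: 0.0933
clock 14.4667 shift now-axes [ 0.307  -0.3013 -0.1342] | after-turn axes [ 0.3965 -0.1666 -0.1342] turn [-4.000e-04  2.000e-04 -3.781e-01] len 0.4506
```

View pics/w8.png

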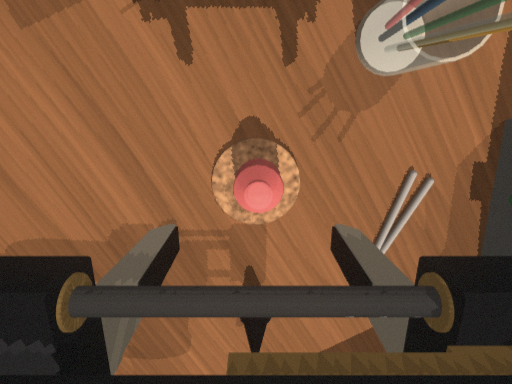

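View pics/s8.png

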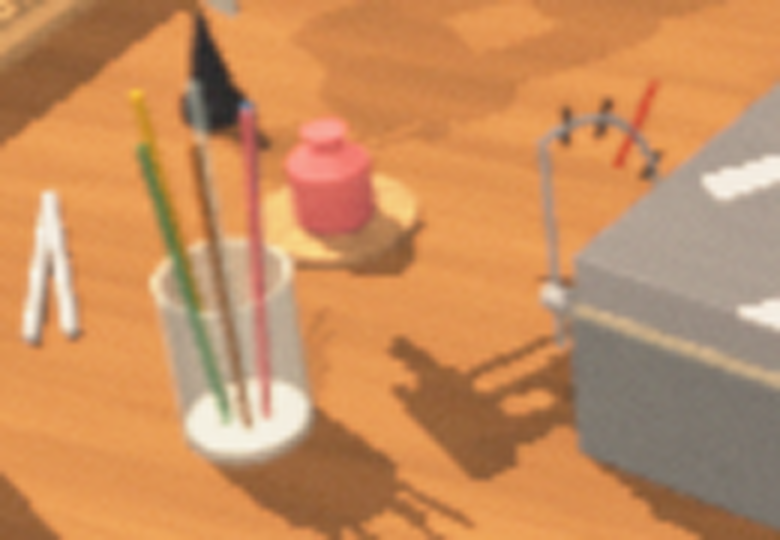

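The vase is standing upright on the pad with the lip at (258,195) and the pad at (256,181). I'll check the centring.

```bash
python3 - <<'E'
from h import *
st=r.get_state();s=snapshot("wrist");crop(s,(200,120,312,235),5,"w9.png")
for p,z in [((256,181),.008),((258.5,195),.072),((259,187.5),.05)]: print(pix2plane(s,p,z,st))
print(proj(s,np.array([[.528+.05*np.cos(t),-.370+.05*np.sin(t),.008] for t in np.arange(0,6.28,1.57)]),st).round(1).tolist())
E
```

```text
[ 0.52822769 -0.37425444  0.008     ]
[ 0.53135918 -0.37296614  0.072     ]
[ 0.53258927 -0.3724006   0.05      ]
[[292.9, 154.9], [229.9, 139.4], [216.5, 199.9], [276.1, 213.9]]
```

View pics/w9.png

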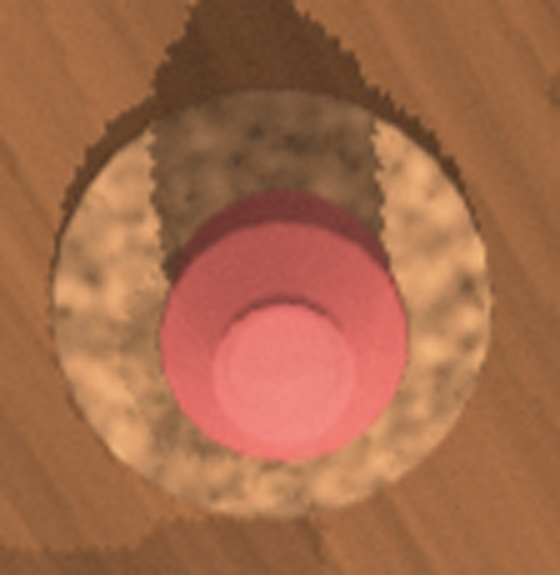

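The vase sits about 4 mm off the pad centre, upright and released. Now the handle.

```bash
python3 -m creep '[0,0,-0.03,0,0,-0.09,0.06, 0,0,-0.03,0,0,-0.1,0.045, 0,0,-0.03,0,0,-0.1,0.045, 0,0,-0.02,0,0,-0.088,0.045, 0.02,-0.009,-0.01,0,0,0,0.045, 0.03,-0.013,0,0,0,0,0.045, 0.036,-0.015,0,0,0,0,0.045, 0.036,-0.015,0,0,0,0,0.045]'
python3 -m creep '[0.036,-0.015,0,0,0,0,0.045, 0.036,-0.015,0,0,0,0,0.045, 0.036,-0.015,0,0,0,0,0.045, 0.036,-0.015,0,0,0,0,0.045, 0.036,-0.015,0,0,0,0,0.045, 0.03,-0.012,0,0,0,0,0.045, 0.02,-0.008,0,0,0,0,0.045, 0.01,-0.004,0,0,0,0,0.045]'
python3 - <<'E'
from h import *
go(.434,.0485,.24,1.405)
st=r.get_state();s=snapshot("wrist");cv2.imwrite("pics/w10.png",s["frame"][:,:,::-1])
E
```

```text
clock: 15.18
tcp_pos: [0.492, -0.2416, 0.2816]
orientation: [-3.126, -0.007, 1.419]
contact_force: [2.0, -0.2, 1.6]
gripper_width: 0.0467
clock: 15.85
tcp_pos: [0.4212, 0.025, 0.2797]
orientation: [-3.118, -0.009, 1.418]
contact_force: [0.6, 0.1, -0.6]
gripper_width: 0.045
clock 15.85 shift now-axes [0.0248 0.0101 0.0396] | after-turn axes [0.0253 0.0088 0.0397] turn [-0.0238 -0.0089  0.0135] len 0.0479
```

View pics/w10.png

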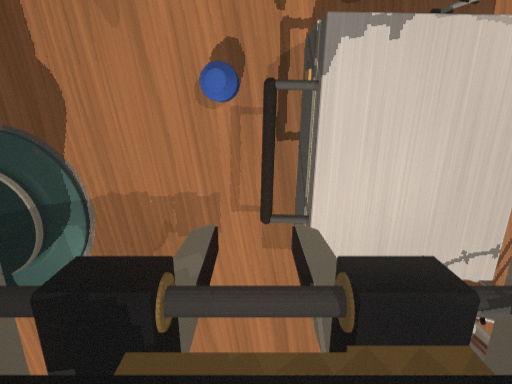

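```bash
python3 - <<'E'
from h import *
st=r.get_state();s=snapshot("wrist")
a,b=[pix2plane(s,p,.116,st) for p in[(270,80),(266,223)]];print(a,b,(a+b)/2,np.arctan2(-(a-b)[0],(a-b)[1]),np.linalg.norm(a-b))
e,f=[pix2plane(s,p,.131,st) for p in[(328,20),(311,228)]];print("lid edge",e,f,np.arctan2(-(e-f)[0],(e-f)[1]))
# top & scene bar with K=fit
for n,P in [("top",[(214.6,239.6),(265.1,247.6)]),("scene",[(262.7,164),(304,175.3)])]:
    t=snapshot(n); q=[pix2plane(t,p,.116) for p in P];print(n,(q[0]+q[1])/2)
m=(a+b)/2
go(m[0],m[1],.24,1.405)
E
```

```text
[0.44889945 0.1278756  0.116     ] [ 0.42211895 -0.02965068  0.116     ] [0.4355092  0.04911246 0.116     ] -0.16839657088173965 0.15978649164321052
lid edge [0.50983477 0.17095133 0.131     ] [ 0.47247369 -0.03708241  0.131     ] -0.1776971750071971
top [0.4363982  0.04766292 0.116     ]
scene [0.43976906 0.04982382 0.116     ]
clock 16.05 shift now-axes [0.0279 0.01   0.0397] | after-turn axes [0.0284 0.0087 0.0397] turn [-0.0239 -0.0083  0.0123] len 0.0495
```

```bash
python3 -m creep '[0.006,0.002,0.005,-0.012,-0.004,0.006,0.045, 0.008,0.002,0.01,-0.012,-0.004,0.006,0.045, 0.007,0.002,0.012,0,0,0,0.045, 0.004,0.001,0.012,0,0,0,0.045, 0.002,0.001,0.01,0,0,0,0.045, 0,0,0.008,0,0,0,0.045, 0,0,0.004,0,0,0,0.045, 0,0,0,0,0,0,0.045]'
python3 - <<'E'
from h import *
go(.436,.049,.096,1.403)
st=r.get_state();s=snapshot("wrist");cv2.imwrite("pics/w11.png",s["frame"][:,:,::-1])
E
```

```text
clock: 16.72
tcp_pos: [0.4361, 0.0459, 0.2101]
orientation: [-3.139, 0.002, 1.398]
contact_force: [-0.5, -1.2, -0.6]
gripper_width: 0.0451
clock 16.7167 shift now-axes [ 0.0033 -0.0003  0.1141] | after-turn axes [ 0.003  -0.0006  0.1141] turn [-0.0024  0.0021 -0.0053] len 0.1141
```

View pics/w11.png

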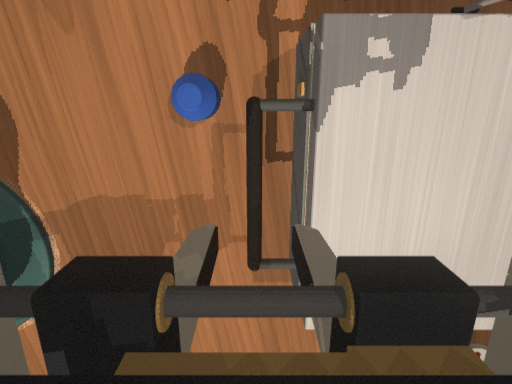

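The bar (column 254) lies midway between the fingers (217 and 293). I'll descend over it.

```bash
python3 -m creep '[0.001,0,0.01,0,0,0,0.045, 0.001,0,0.014,0,0,0,0.045, 0,0,0.016,0,0,0,0.045, 0,0,0.016,0,0,0,0.045, 0,0,0.014,0,0,0,0.045, 0,0,0.01,0,0,0,0.045, 0,0,0.006,0,0,0,0.045, 0,0,0.002,0,0,0,0.045]'
python3 - <<'E'
from h import *
go(.436,.049,.096,1.403)
E
```

```text
clock: 17.43
tcp_pos: [0.4366, 0.0474, 0.1158]
orientation: [3.14, 0.001, 1.397]
contact_force: [0.2, 0.2, -0.1]
gripper_width: 0.0449
clock 17.4333 shift now-axes [ 0.0015 -0.0009  0.0198] | after-turn axes [ 0.0015 -0.0009  0.0198] turn [ 0.0013  0.0013 -0.0065] len 0.0198
```

```bash
python3 -m creep '[0,-0.001,0.004,0,0,-0.005,0.045, 0,0,0.006,0,0,0,0.045, 0,0,0.004,0,0,0,0.045, 0,0,0.003,0,0,0,0.045, 0,0,0.002,0,0,0,0.045, 0,0,0.001,0,0,0,0.045, 0,0,0,0,0,0,0.045, 0,0,0,0,0,0,0.045]'
python3 -m creep '[0,0,0,0,0,0,0.008, 0,0,0,0,0,0,0.008, 0,0,0,0,0,0,0.008, 0,0,0,0,0,0,0.008, 0,0,0,0,0,0,0.008, 0,0,0,0,0,0,0.008, 0,0,0,0,0,0,0.008, 0,0,0,0,0,0,0.008]'
python3 - <<'E'
from h import *
st=r.get_state();print(st["tcp_pos"],st["orientation"],st["contact_force"],st["gripper_width"],st["joints"].round(2))
s=snapshot("wrist");cv2.imwrite("pics/w12.png",s["frame"][:,:,::-1])
t=snapshot("scene");crop(t,(180,100,340,220),5,"s12.png")
E
```

```text
clock: 18.1
tcp_pos: [0.4364, 0.0477, 0.0952]
orientation: [3.138, 0.001, 1.402]
contact_force: [-0.1, 0.9, -1.6]
gripper_width: 0.0449
clock: 18.77
tcp_pos: [0.4355, 0.0479, 0.096]
orientation: [3.14, 0.001, 1.402]
contact_force: [1.9, -0.9, -0.9]
gripper_width: 0.0136
[0.43554527 0.04787618 0.09595729] [3.14020544e+00 6.46644126e-04 1.40215760e+00] [ 1.88778028 -0.86731601 -0.94791204] 0.01358984195591145 [ 0.05 -0.37  2.08 -0.    1.43  0.22]
```

View pics/w12.png

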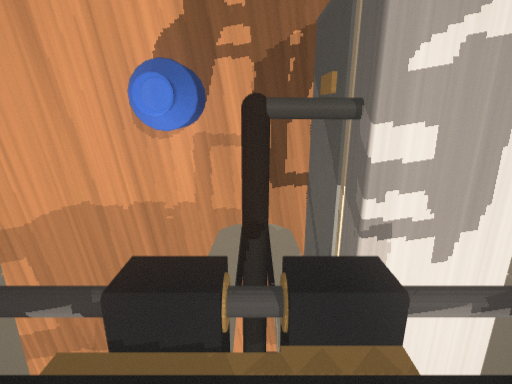

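The bar is gripped (13.6 mm). The lid rotation is +tool x, with the TCP 0.27 m from the hinge, so each row shifts z by -0.27·dθ. First stage:

```bash
cat > ang.py <<'E'
from h import *
st=r.get_state();a=-.168;hx,hy=.4355+.27*np.cos(a),.0479+.27*np.sin(a)
R=Ro.from_euler("xyz",st["orientation"]);g=st["tcp_pos"]-.019*R.as_matrix()[:,2]
d=g-[hx,hy,.1];kx=d[0]*np.cos(a)+d[1]*np.sin(a);ky=-d[0]*np.sin(a)+d[1]*np.cos(a)
th=np.degrees(np.arctan2(d[2],-kx)-np.arctan2(.015,.27))
R0=Ro.from_euler("xyz",[np.pi,0,1.403])
print("clock",st["clock"],"lid deg from grasp pt",th.round(2),"radius",np.hypot(kx,d[2]).round(4),"(.2704) ky",ky.round(4),"tool turn deg",np.degrees((R0.inv()*R).as_rotvec()).round(1),"F",st["contact_force"].round(1),"w",st["gripper_width"].round(4))
def tgt(deg):
    t=np.radians(deg);R1=R0*Ro.from_rotvec([t,0,0]);rad=np.array([-.27*np.cos(t)+.015*np.sin(t),.27*np.sin(t)+.015*np.cos(t)])
    p=np.array([hx+rad[0]*np.cos(a),hy+rad[0]*np.sin(a),.1+rad[1]])+.019*R1.as_matrix()[:,2]
    go(*p,R=R1)
import sys
for q in sys.argv[1:]: print(q);tgt(float(q))
E
python3 -m creep '[0,0,-0.003,0.01,0,0,0.008, 0,0,-0.005,0.02,0,0,0.008, 0,0,-0.008,0.03,0,0,0.008, 0,0,-0.008,0.03,0,0,0.008, 0,0,-0.008,0.03,0,0,0.008, 0,0,-0.005,0.02,0,0,0.008, 0,0,-0.003,0.01,0,0,0.008, 0,0,0,0,0,0,0.008]'
python3 ang.py 20 40
```

```text
clock: 19.53
tcp_pos: [0.4382, 0.0474, 0.1391]
orientation: [-2.978, 0.0, 1.402]
contact_force: [-2.6, 0.7, -2.3]
gripper_width: 0.0128Traceback (most recent call last):
  File "ang.py", line 7, in <module>
    print("clock",st["clock"],"lid deg from grasp pt",th.round(2),"radius",np.hypot(kx,d[2]).round(4),"(.2704) ky",ky.round(4),"tool turn deg",np.degrees((R0.inv()*R).as_rotvec()).round(1),"F",st["contact_force"].round(1),"w",st["gripper_width"].round(4))
                                                                                                                                                                                                                                  ^^^^^^^^^^^^^^^^^^^^^^^^^
AttributeError: 'float' object has no attribute 'round'
```

```bash
sed -i 's/st\["gripper_width"\].round(4)/round(st["gripper_width"],4)/' ang.py; python3 ang.py 20 40
```

```text
clock 19.5333 lid deg from grasp pt 9.18 radius 0.2704 (.2704) ky -0.0 tool turn deg [ 9.4 -0.   0. ] F [-2.6  0.7 -2.3] w 0.0128
20
clock 19.5333 shift now-axes [ 0.      0.0039 -0.0508] | after-turn axes [ 0.     -0.0055 -0.0506] turn [ 0.1851  0.0002 -0.0007] len 0.0509
40
clock 19.5333 shift now-axes [ 0.      0.0356 -0.139 ] | after-turn axes [ 0.     -0.0401 -0.1378] turn [ 5.342e-01  1.000e-04 -7.000e-04] len 0.1435
```

```bash
python3 -m creep '[0,0,-0.004,0.015,0,0,0.008, 0,0,-0.008,0.03,0,0,0.008, 0,0,-0.009,0.035,0,0,0.008, 0,0,-0.009,0.035,0,0,0.008, 0,0,-0.009,0.035,0,0,0.008, 0,0,-0.008,0.03,0,0,0.008, 0,0,-0.005,0.02,0,0,0.008, 0,0,-0.003,0.01,0,0,0.008]'
python3 ang.py 40
```

```text
clock: 20.2
tcp_pos: [0.4522, 0.0449, 0.1948]
orientation: [-2.755, 0.0, 1.403]
contact_force: [-4.2, 0.4, -1.3]
gripper_width: 0.0128
clock 20.2 lid deg from grasp pt 21.39 radius 0.2704 (.2704) ky -0.0001 tool turn deg [22.1 -0.  -0. ] F [-4.2  0.4 -1.3] w 0.0128
40
clock 20.2 shift now-axes [ 0.0001  0.0119 -0.0865] | after-turn axes [ 0.0001 -0.0152 -0.086 ] turn [ 0.312   0.0005 -0.    ] len 0.0874
```

```bash
python3 -m creep '[0,0,-0.004,0.015,0,0,0.008, 0,0,-0.008,0.028,0,0,0.008, 0,0,-0.0095,0.034,0,0,0.008, 0,0,-0.0095,0.034,0,0,0.008, 0,0,-0.0095,0.034,0,0,0.008, 0,0,-0.008,0.03,0,0,0.008, 0,0,-0.006,0.02,0,0,0.008, 0,0,-0.003,0.01,0,0,0.008]'
python3 ang.py 40
```

```text
clock: 20.87
tcp_pos: [0.4792, 0.0402, 0.2486]
orientation: [-2.54, 0.001, 1.404]
contact_force: [-5.1, 1.1, 1.4]
gripper_width: 0.0132
clock 20.8667 lid deg from grasp pt 34.21 radius 0.2704 (.2704) ky -0.0003 tool turn deg [34.5 -0.1 -0. ] F [-5.1  1.1  1.4] w 0.0132
40
clock 20.8667 shift now-axes [ 0.0003  0.0009 -0.0272] | after-turn axes [ 0.0003 -0.0017 -0.0272] turn [0.0963 0.0012 0.    ] len 0.0273
```

```bash
python3 -m creep '[0,0,-0.004,0.015,0,0,0.008, 0,0,-0.005,0.018,0,0,0.008, 0,0,-0.005,0.018,0,0,0.008, 0,0,-0.004,0.015,0,0,0.008, 0,0,-0.003,0.01,0,0,0.008, 0,0,-0.001,0.005,0,0,0.008, 0,0,0,0,0,0,0.008, 0,0,0,0,0,0,0.008]'
python3 ang.py 40
python3 - <<'E'
from h import *
for n,b,f in [("scene",(180,90,340,240),5),("top",(180,130,320,280),4)]:
    crop(snapshot(n),b,4,n+"13.png")
E
```

```text
clock: 21.53
tcp_pos: [0.4932, 0.0377, 0.2682]
orientation: [-2.45, 0.001, 1.404]
contact_force: [-3.9, -1.1, 0.3]
gripper_width: 0.0126
clock 21.5333 lid deg from grasp pt 39.35 radius 0.2704 (.2704) ky -0.0004 tool turn deg [39.6 -0.1 -0. ] F [-3.9 -1.1  0.3] w 0.0126
40
clock 21.5333 shift now-axes [ 0.0004  0.0001 -0.0031] | after-turn axes [ 0.0004  0.     -0.0031] turn [ 0.0069  0.0017 -0.0001] len 0.0031
```

View pics/scene13.png

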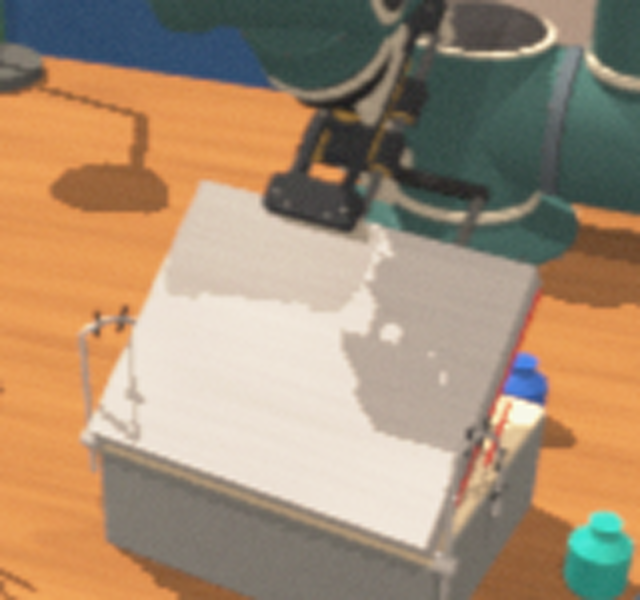

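View pics/top13.png

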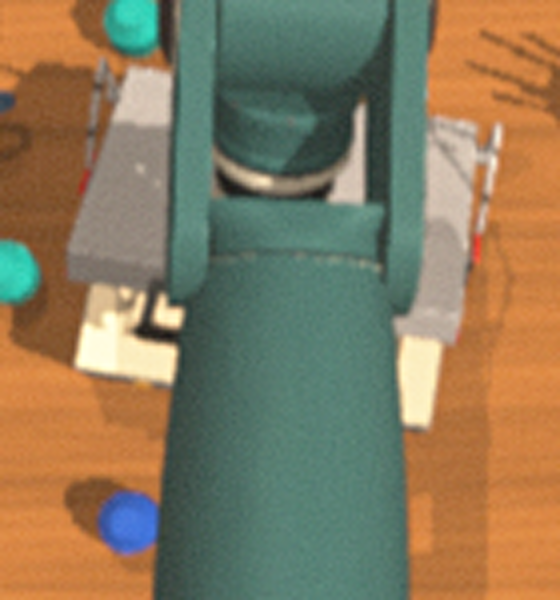

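```bash
python3 -m creep '[0,0,-0.002,0.004,0,0,0.008, 0,0,-0.002,0.003,0,0,0.008, 0,0,0,0,0,0,0.008, 0,0,0,0,0,0,0.008, 0,0,0,0,0,0,0.008, 0,0,0,0,0,0,0.008, 0,0,0,0,0,0,0.008, 0,0,0,0,0,0,0.008]'
python3 ang.py 40
python3 - <<'E'
from h import *
t=snapshot("scene");crop(t,(280,150,330,245),6,"s14.png")
# lid corner check: rear/front top corners at 40deg
a=-.168;h=np.array([.4355+.27*np.cos(a),.0479+.27*np.sin(a),.1])
kx=np.array([np.cos(a),np.sin(a),0]);ky=np.array([-np.sin(a),np.cos(a),0])
for deg in (38,40,42):
    q=np.radians(deg);X=[]
    for (u,v,w) in [(-.22,.14,.031),(-.22,-.14,.031),(0,.14,.031),(0,-.14,.031)]:
        X.append(h+kx*(u*np.cos(q)+w*np.sin(q))+ky*v+np.array([0,0,-u*np.sin(q)+w*np.cos(q)]))
    print(deg,((proj(t,np.array(X))-[180,90]+.5)*4).round(1).tolist())
crop(t,(180,90,340,240),4,"s15.png")
E
```

```text
clock: 22.3
tcp_pos: [0.4958, 0.0372, 0.2711]
orientation: [-2.444, 0.001, 1.404]
contact_force: [-3.3, -0.2, 0.0]
gripper_width: 0.013
clock 22.3 lid deg from grasp pt 40.18 radius 0.2704 (.2704) ky -0.0004 tool turn deg [39.9 -0.1 -0. ] F [-3.3 -0.2  0. ] w 0.013
40
clock 22.3 shift now-axes [ 0.0004 -0.0001  0.0009] | after-turn axes [ 0.0004 -0.0001  0.0009] turn [ 0.001   0.0017 -0.0004] len 0.001
38 [[537.9, 266.2], [203.3, 179.5], [426.0, 547.7], [86.1, 428.9]]
40 [[536.0, 262.9], [199.4, 176.0], [425.4, 549.2], [85.5, 430.2]]
42 [[534.0, 260.0], [195.4, 172.8], [424.9, 550.7], [84.9, 431.5]]
```

View pics/s14.png

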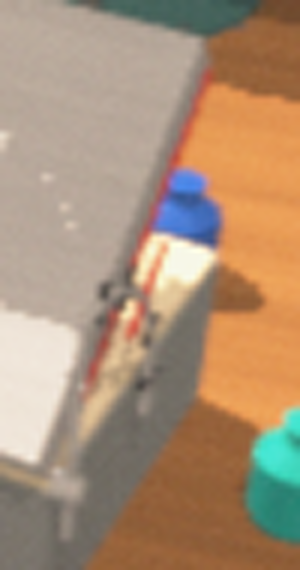

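View pics/s15.png

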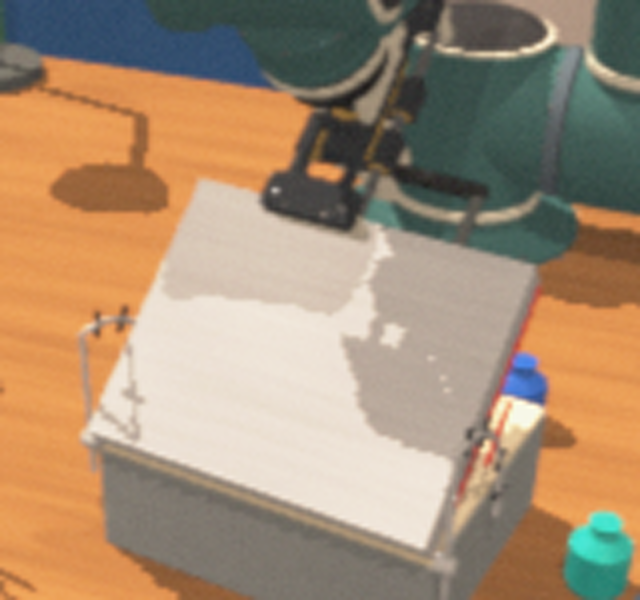

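The lid is raised. Kinematics give 40.2°, and the scene corners at (539,264) and (201,180) fit 38 to 40°. Last I'll check for bar slip in the wrist view and look at the vase.

```bash
python3 - <<'E'
from h import *
st=r.get_state();s=snapshot("wrist");cv2.imwrite("pics/w16.png",s["frame"][:,:,::-1])
t=snapshot("top");crop(t,(190,110,450,280),3,"t16.png")
# left-side: predicted arc mark & lid line at 38/40/42 in wrist view
a=-.168;h=np.array([.4355+.27*np.cos(a),.0479+.27*np.sin(a),.1])
kx=np.array([np.cos(a),np.sin(a),0]);ky=np.array([-np.sin(a),np.cos(a),0])
for deg in (37,40,43):
    q=np.radians(deg);X=[h+kx*(u*np.cos(q)+w*np.sin(q))+ky*.14+np.array([0,0,-u*np.sin(q)+w*np.cos(q)]) for u,w in [(-.22,.031),(-.22,0),(-.1,.031)]]
    print(deg,proj(s,np.array(X),st).round(1).tolist())
E
```

```text
37 [[374.5, -56.7], [353.8, -24.3], [692.6, -65.3]]
40 [[390.4, -73.3], [361.1, -34.7], [717.0, -73.3]]
43 [[411.6, -93.6], [371.1, -46.9], [744.3, -81.9]]
```

View pics/w16.png

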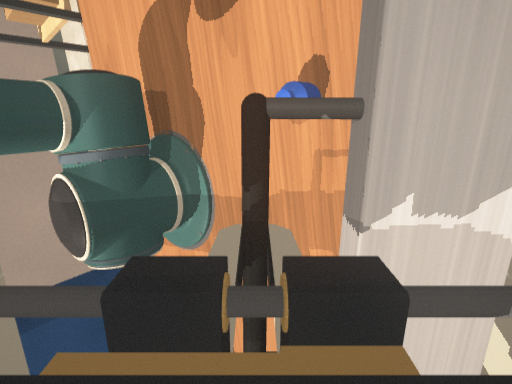

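View pics/t16.png

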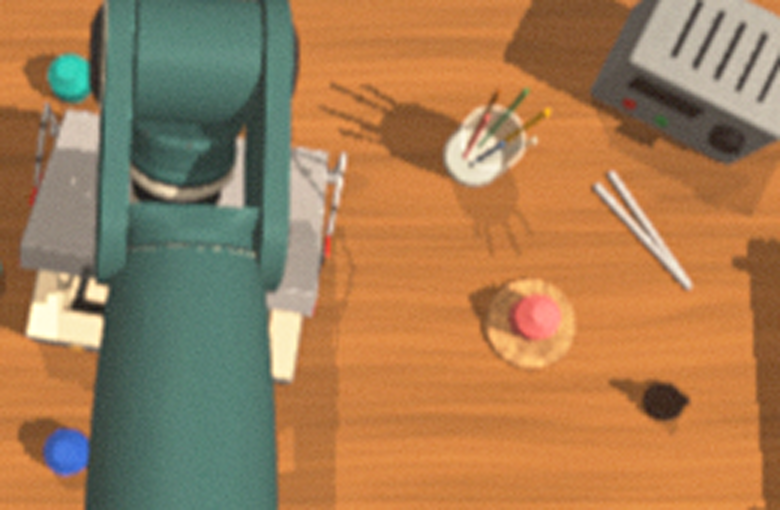

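In the wrist view the bar and its arm, (256,95) to (360,108), sit exactly where they did when I gripped it, so nothing slipped and lid angle ≈ tool turn (39.9°). The vase is upright on the pad and the bystanders haven't moved. Handing in.

```bash
python3 -c "
from station import r
print(r.job_done()); st=r.get_state(); print(st['clock'],st['tcp_pos'],st['gripper_width'])"; python3 ang.py
```

```text
the job is handed in; nothing more can be done
None
the job is handed in; nothing more can be done
the job is handed in; nothing more can be done
```

The pink vase is standing upright and released on the cork pad, and the arm is holding the kiln lid open at about 40 degrees. I handed the job in at about 22.4 s of the 51 s allowed.

**Vase:** The wrist camera put it about 4 mm off the pad's centre. The grip was the fixed 30 N, under the 40 N limit.

**Lid:** I lifted it by the handle bar. Two arm-based checks gave 40.2° from the grasp point and 39.9° from the tool's turn. The bar had not slipped in the jaws.

**Checks that were less clean:**
- The scene camera's view of the lid corners was less certain and fitted 38 to 40°.
- I could not read the lid directly against the red mark in the pictures.
- While going down for the vase the arm overshot by about 10 mm, and the fingertips touched the lid. The reading afterwards was about 16 N, and it was under 2 N once the jaws had closed.

In the last pictures, everything in view besides the vase and lid was where it started. The mug, glasses and plate were outside those last crops, but the arm was never near them at low height.

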